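# Load the heating mantles and the hotplate

## Task

Get the heating bench ready: seat each of the three round-bottomed flasks fully down in the heating mantle whose bowl fits its bulb, and stand the flat-bottomed conical flask in the middle of the stirring hotplate's round plate. Keep every flask upright and set it down gently without dropping it; leave the stoppered amber bottle and the dark powder bottle where they are.

Things in the scene. Friction and masses are not known exactly. Their poses are not given: they have to be found in the camera images.
- flask_small: loose empty round-bottomed glass flask, smallest of three: bulb 51 mm across, straight neck 23 mm across (lip 2 mm wider). Origin: centre of the bulb, z up along the neck; bare neck from 28 to 72 mm above the origin, open at the top. Starts upright on one of three fixed, alike cork rings (90 mm wide, 27 mm high). About 60 g.
- flask_medium: loose empty round-bottomed glass flask, middle-sized of three: bulb 64 mm across, straight neck 28 mm across (lip 2 mm wider). Origin: centre of the bulb, z up along the neck; bare neck from 34 to 88 mm above the origin, open at the top. Starts upright on one of three fixed, alike cork rings (90 mm wide, 27 mm high). About 90 g.
- flask_large: loose empty round-bottomed glass flask, largest of three: bulb 85 mm across, straight neck 30 mm across (lip 2 mm wider). Origin: centre of the bulb, z up along the neck; bare neck from 44 to 112 mm above the origin, open at the top. Starts upright on one of three fixed, alike cork rings (90 mm wide, 27 mm high). About 160 g.
- mantle_small: heating mantle, fixed: round white housing 90 mm across, control box with dial in front, and on top a round bowl lined with grey fabric that fits the 51 mm bulb (opening 55 mm). Origin: centre of the underside, on the bowl axis; x to the back, z up. Rim 51 mm high. With its flask fully seated the bulb centre lies on the axis 52 mm above the origin.
- mantle_medium: heating mantle, fixed: round white housing 106 mm across, control box with dial in front, and on top a round bowl lined with grey fabric that fits the 64 mm bulb (opening 68 mm). Origin: centre of the underside, on the bowl axis; x to the back, z up. Rim 57 mm high. With its flask fully seated the bulb centre lies on the axis 59 mm above the origin.
- mantle_large: heating mantle, fixed: round white housing 128 mm across, control box with dial in front, and on top a round bowl lined with grey fabric that fits the 85 mm bulb (opening 89 mm). Origin: centre of the underside, on the bowl axis; x to the back, z up. Rim 67 mm high. With its flask fully seated the bulb centre lies on the axis 70 mm above the origin.
- conical_flask: loose flat-bottomed conical glass flask with a pink filling, 83 mm across its base and 106 mm tall; the neck, 29 mm wide with a 35 mm lip at the top, is the top 20 mm. Origin at the centre of the underside, z up. Stands on the bench at the start. About 180 g.
- stirring_hotplate: stirring hotplate, fixed: low white box with two dials on its front and a round white ceramic plate 112 mm across on top. Origin on the bench directly under the centre of the plate, x points to the back; the plate's flat face is 70 mm above the origin.
- stoppered_bottle: bystander: loose amber glass bottle with a wide black stopper, 53 mm wide and 112 mm tall, origin at the centre of its underside. To be left alone.
- powder_bottle: bystander: loose opaque dark bottle with a screw cap and white label, 52 mm wide and 100 mm tall, origin at the centre of its underside. To be left alone.
Things that resemble listed ones, but are neither listed nor needed, are in the scene too. Leave any green look-alike of the flask_medium alone.

How it is judged (in metres and radians):
At the end, for the whole second after the job is handed in: Each round flask sits in its own mantle: bulb centre within 8 mm of the bowl axis and 5 mm of seated height, neck within 20 deg of upright. The conical flask stands upright (6 deg) on the hotplate face, within 15 mm of the plate centre. All released and at rest (horizontal distance between flask_small and mantle_small below 0.008 m and z of flask_small in the frame of mantle_small between 0.047 and 0.057 m and angle between each of flask_small, flask_medium, flask_large's own z axis and vertical below 0.35 rad and horizontal distance between flask_medium and mantle_medium below 0.008 m and z of flask_medium in the frame of mantle_medium between 0.054 and 0.064 m and horizontal distance between flask_large and mantle_large below 0.008 m and z of flask_large in the frame of mantle_large between 0.065 and 0.075 m and horizontal distance between conical_flask and stirring_hotplate below 0.015 m and z of conical_flask in the frame of stirring_hotplate between 0.065 and 0.075 m and angle between conical_flask's own z axis and vertical below 0.1 rad and linear speed of each of flask_small, flask_medium, flask_large, conical_flask below 0.02 m/s); the robot touches nothing.
It fails at once if a flask is dropped or thrown (it moves faster than 0.7 m/s while the fingers do not hold it, as after a fall of 25 mm) ((linear speed of flask_small above 0.7 m/s and contact force between the fingers and flask_small below 0.05 N) or (linear speed of flask_medium above 0.7 m/s and contact force between the fingers and flask_medium below 0.05 N) or (linear speed of flask_large above 0.7 m/s and contact force between the fingers and flask_large below 0.05 N) or (linear speed of conical_flask above 0.7 m/s and contact force between the fingers and conical_flask below 0.05 N)).
It fails at once if a flask tips over (more than 45 degrees from upright) (angle between any of flask_small, flask_medium, flask_large, conical_flask's own z axis and vertical above 0.785 rad).
It fails at once if the stoppered bottle or the powder bottle is displaced by more than 40 mm or knocked over (distance of any of stoppered_bottle, powder_bottle from where it was at the start of the episode above 0.04 m or angle between any of stoppered_bottle, powder_bottle's own z axis and vertical above 0.6 rad).
It also fails if it takes over 118 s, if anything falls off the work surface, if the arm or the gripper's body presses on something with over 40 N, if the wrist force passes 120 N, or if a joint passes its speed limit or range.

## Robot

A 7-joint arm with a two-finger parallel gripper is mounted at the origin on the work surface; the furniture and walls round the work are solid. World frame = base frame: x ahead of the robot, y to its left, z up, the work surface at z = 0. Lengths are in mm, angles in rad, forces in N, time in s.
With the tool pointing down it reaches from about 400 to 875 mm from the base axis. Payload 4.4 kg.
Tool frame: the origin (TCP) lies midway between the tips of the shut fingers; the grasp point (between the pads) lies 19 mm behind it; z points along the fingers, y is the line along which they close (so a half turn about z gives the same grasp; the last joint's range is limited). The gripper opens to 85 mm and grips with 20 to 120 N. Pads are 22 mm wide; open, the fingers measure 114 mm over their backs; the gripper's body (76 mm by 85 mm) begins 54 mm behind the grasp point. The pads swing forward as they close: fully open they stand 13 mm farther back than shut.
Start: joints at [-1.179, 0.628, 0.038, 1.517, -0.027, 0.996, -0.02], TCP at [287.264, 583.093, 231.313] pointing down, gripper open.
Joint ranges: [-3.06, 3.06], [-0.37, 2.12], [-1.25, 1.32], [0.18, 2.47], [-1.1, 4.24], [0.23, 1.98], [-2.94, 2.94]. Speed limits (rad/s): [2.57, 2.57, 3.14, 3.14, 3.14, 3.14, 3.14].

## Interface

Orientations are given as [roll, pitch, yaw] about the fixed x, y, z axes, in that order (R = Rz(yaw) Ry(pitch) Rx(roll)).
In Python, from cell import readout, optics, order gives the robot as it stands.
- The arm moves only by the shell command python3 -m jog 'ROWS'. ROWS is a JSON object of lists of equal length, an entry for each row: "claw": the opening, from 0 (shut) to 1 (fully open); "xyz": the shift along the tool's x, y, z each as a share of 0.1 m, from -1 to 1, a list of three; "twist": the turn, a rotation vector about the tool's x, y, z each as a share of 180 degrees, from -1 to 1, a list of three. A call has 1 to 12 rows; each row shifts and turns the commanded pose from where the row before left it, along the tool's axes as they then stand; what a row does not reach is not made up. A row lasts 1/8 s, in which the tool goes at most 62.5 mm and 10.7 degrees, less where a joint would pass 70% of its speed; a pose out of reach is approached as far as the arm can. A call with a number of a shift or a turn outside -1 to 1 is refused whole. A call with a gripper value outside its range is refused whole. The fingers move at their own pace and stop on an object; the grip force is fixed at half the most. Time passes only in rows, so rows that do not move let the fingers close. It gives the time, the measured TCP pose, the force, the opening and the grip force at its end, in the units of the state.
- readout.read_state(): the state, without advancing time (a new reading comes with each control period).
- optics.get_image(name): name is "scene" or "top"; returns a dict with "color" (480x640x3 uint8, red, green, blue), "fovy" (degrees; the focal length in pixels is half the picture's height over the tangent of half this angle, whatever the lens; pixels are square), "cx", "cy" (the principal point, pixels), "k1" (the pictures are not rectified: a ray, as slopes to the right and down, at radius r is drawn at 1 + k1 r^2 times it, then the intrinsics apply), "view" (4x4, takes a point from world to camera coordinates). Camera axes: x right, y up, looking along -z (the intrinsics and any distortion apply to the point x, -y, -z); pixel columns grow to the right and rows downward; lengths in mm; the calibration is good to about 2 mm. A picture is of the moment at which its call begins. There is no depth.
- order.finish_job(): hands the job in; it is judged then, once.
Trained networks look in the newest picture that a camera, given by its name, has taken for a name from the list of things; names that differ only in an ending like _2 or _b are one class to them, and where a whole thing is asked for, a point or a joint stands for the part that bears it (a point fixed in the world has none). Each returns a list of dicts, best first, with "score" (0 to 1); they miss things now and then, are a little off and sometimes report something else, mostly with a low value. They report only what shows in the picture. A call takes as long as a camera call. They do not tell look-alikes from the thing itself.
- optics.boxes_of(camera, label): "rect" ([left, top, width, height] in pixels, round what is visible of it).
The state is a dict: "clock": time; "qpos": joint angles; "qd": joint speeds; "tau": joint torques, N m; "eef_pos": TCP position; "tool_rot": TCP orientation; "force": force on the tool from outside, world axes, zero at the start; "torque": the same for the moment, N m; "width": finger opening in mm; "gripper_force": force on a finger pad.
Only numpy, scipy, OpenCV 4.12 (cv2) and the standard library are available. Lean on these libraries where they do the work, as an engineer would, in place of code of your own. Each camera call takes 0.05 s, during which the arm holds its last target. There are 200 camera calls.

## Working session

There is one attempt and no reset: what is moved stays moved. The work goes in short steps, Python scripts to look and compute and a shell command to move; the robot and the scene stay as the last step left them, time stands still between calls to the robot, and variables do not carry over. Pictures are saved under pics/ and viewed, at most 14 in all, crops included, and the job is handed in when it is done.

```bash
mkdir -p pics; ls
python3 - <<'E'
from cell import readout, optics
import cv2
s=readout.read_state();print({k:s[k] for k in('clock','eef_pos','tool_rot','width','force')})
for c in('scene','top'):
    d=optics.get_image(c);cv2.imwrite(f'pics/{c}0.png',d['color'][:,:,::-1])
    print(c,d['fovy'],d['cx'],d['cy'],d['k1'],d['view'])
    for l in('flask_small','flask_medium','flask_large','mantle_small','mantle_medium','mantle_large','conical_flask','stirring_hotplate','stoppered_bottle','powder_bottle'):
        print(l,[(round(b['score'],2),[round(v) for v in b['rect']]) for b in optics.boxes_of(c,l)])
E
```

```text
pics
{'clock': 0.0, 'eef_pos': array([286.96568959, 582.51828304, 230.39152767]), 'tool_rot': array([-3.13968512e+00,  8.13512208e-06,  2.68379312e+00]), 'width': 85.39961456731497, 'force': array([-0.87136355,  0.45359409,  0.06331344])}
scene 46.82111062543166 316.4744045901106 241.70082433431398 0.010288874688053083 [[ 6.71887591e-01 -7.40644013e-01  3.67583394e-03 -2.77119099e+02]
 [ 5.29602233e-01  4.83895168e-01  6.96682812e-01 -3.41502676e+02]
 [-5.17772672e-01 -4.66145806e-01  7.17369882e-01 -1.17185922e+03]
 [ 0.00000000e+00  0.00000000e+00  0.00000000e+00  1.00000000e+00]]
flask_small [(0.57, [281, 242, 18, 35]), (0.48, [251, 197, 53, 48])]
flask_medium [(0.88, [383, 315, 24, 40]), (0.79, [330, 346, 29, 45])]
flask_large [(0.86, [390, 242, 34, 58]), (0.59, [329, 257, 33, 48])]
mantle_small [(0.55, [385, 222, 33, 40])]
mantle_medium [(0.84, [199, 192, 41, 38])]
mantle_large [(0.84, [322, 207, 43, 48])]
conical_flask [(0.65, [329, 255, 33, 47])]
stirring_hotplate [(0.94, [252, 197, 53, 54])]
stoppered_bottle [(0.86, [331, 299, 23, 43])]
powder_bottle [(0.89, [221, 244, 24, 38
[... 332 characters left out ...]
0.00000000e+00  0.00000000e+00  1.00000000e+00]]
flask_small [(0.91, [294, 258, 20, 19])]
flask_medium [(0.83, [432, 262, 30, 26]), (0.76, [424, 316, 25, 26]), (0.43, [162, 237, 55, 48])]
flask_large [(0.61, [162, 237, 54, 47]), (0.6, [398, 190, 39, 41])]
mantle_small [(0.8, [352, 142, 45, 39]), (0.17, [353, 234, 32, 32])]
mantle_medium [(0.69, [161, 237, 58, 49])]
mantle_large [(0.98, [286, 166, 59, 52])]
conical_flask [(0.97, [349, 234, 35, 31]), (0.23, [432, 261, 29, 29])]
stirring_hotplate [(0.73, [350, 237, 34, 29]), (0.62, [218, 198, 73, 70])]
stoppered_bottle [(0.81, [386, 276, 27, 28])]
powder_bottle [(0.98, [248, 303, 24, 23]), (0.56, [354, 142, 40, 42]), (0.54, [288, 164, 54, 57])]
```

Run:
```python
import cv2
a=cv2.imread('pics/top0.png')[120:345,140:480];cv2.imwrite('pics/t1.png',cv2.resize(a,(800,529),interpolation=3))
a=cv2.imread('pics/scene0.png')[170:400,170:450];cv2.imwrite('pics/s1.png',cv2.resize(a,(728,598),interpolation=3))
```

```text
(no output)
```

View pics/t1.png

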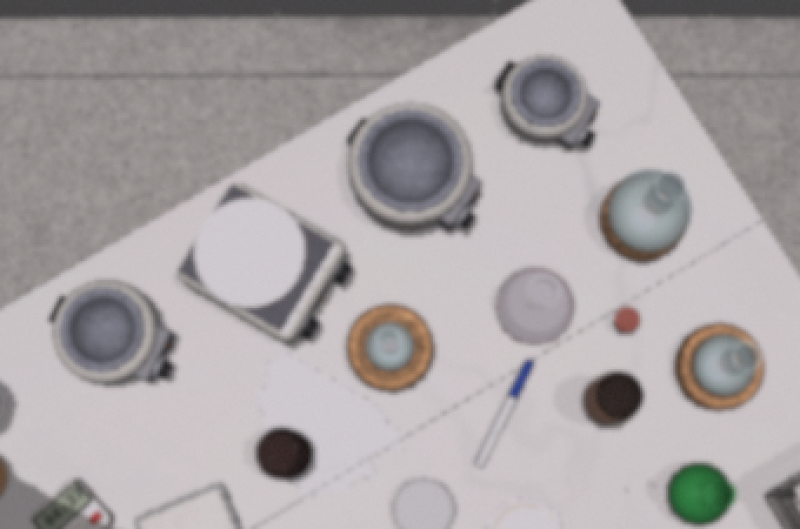

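View pics/s1.png

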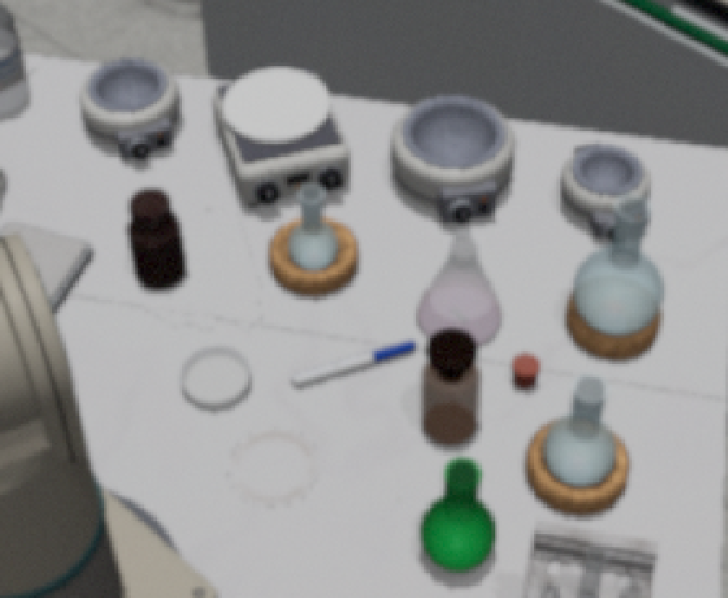

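The top view (crop coordinates) shows the mantles: medium at (105,330), large at (410,160), small at (545,95). The plate is at (250,252) and the conical flask at (535,305). The clear flasks are small (390,347), large (645,215) and medium (722,362). The powder bottle is at (285,453) and the amber bottle at (612,398).

There are two flask_medium candidates: the clear one on a cork ring at (722,362) and the green one on the bench at (700,492). The clear one fits, since it is glass on a ring; the green one is the look-alike to leave alone. The scene crop, already enlarged, confirms this: clear at (580,450), green at (458,530).

Next I'll fit circles to the known sizes.

```bash
cat > h.py <<'E'
import numpy as np,cv2
from cell import readout,optics
from scipy.optimize import minimize
class Cam:
    def __init__(s,n):
        d=optics.get_image(n);s.img=d['color'][:,:,::-1].copy();s.V=np.array(d['view']);s.k=d['k1'];s.c=(d['cx'],d['cy']);s.f=240/np.tan(np.radians(d['fovy']/2))
        g=cv2.GaussianBlur(s.img.astype(np.float32),(0,0),1.0)
        s.g=np.sqrt(sum(cv2.Sobel(g,cv2.CV_32F,*a)**2 for a in((1,0),(0,1))).sum(2))
        s.pos=-s.V[:3,:3].T@s.V[:3,3]
    def p(s,P):
        q=np.atleast_2d(P)@s.V[:3,:3].T+s.V[:3,3];a=np.c_[q[:,0],-q[:,1]]/-q[:,2:]
        return a*(1+s.k*(a**2).sum(1,keepdims=True))*s.f+s.c
    def ray(s,u,z):
        f=lambda x:((s.p([x[0],x[1],z])[0]-u)**2).sum()
        return minimize(f,[600,0],method='Nelder-Mead',options=dict(xatol=.05,fatol=1e-4)).x
    def samp(s,uv): return cv2.remap(s.g,uv[:,0].astype(np.float32)[None],uv[:,1].astype(np.float32)[None],1)[0]
T=np.linspace(0,2*np.pi,90)
def circ(c,r): return np.c_[c[0]+r*np.cos(T),c[1]+r*np.sin(T),np.full(90,c[2])]
def sph(cam,c,r):
    n=cam.pos-c;D=np.linalg.norm(n);n=n/D;u=np.cross(n,[1,0,0]);u/=np.linalg.norm(u);v=np.cross(n,u)
    return c+n*r*r/D+r*np.sqrt(1-(r/D)**2)*(np.cos(T)[:,None]*u+np.sin(T)[:,None]*v)
def fit(cost,x0,step):
    # coarse grid then simplex
    import itertools
    gr=[x0+np.array(o) for o in itertools.product(*[np.arange(-m,m+.1,3) for m in step])]
    b=max(gr,key=cost);r=minimize(lambda x:-cost(x),b,method='Nelder-Mead',options=dict(xatol=.1,fatol=.01));return r.x,-r.fun
E
cat > m.py <<'E'
from h import *
t,s=Cam('top'),Cam('scene')
px=lambda a,b:np.array([140+a/2.353,120+b/2.353])
A={'M_med':(105,330,57,[(34,57),(53,57)]),'M_large':(410,160,67,[(44.5,67),(64,67)]),'M_small':(545,95,51,[(27.5,51),(45,51)]),'plate':(250,252,70,[(56,70)]),
'con':(535,305,0,[(41.5,0)])}
for n,(a,b,z,cs) in A.items():
    x0=t.ray(px(a,b),z)
    out=[]
    for cams in((t,),(s,),(t,s)):
        out.append(fit(lambda x:sum(c.samp(c.p(circ((x[0],x[1],zz),r))).mean() for c in cams for r,zz in cs),x0,(9,9)))
    print(n,x0.round(),[(o[0].round(1),round(float(o[1]))) for o in out])
    x=out[2][0]
    for c in(t,s):
        for r,zz in cs: cv2.polylines(c.img,[(c.p(circ((x[0],x[1],zz),r))*16).astype(int)],True,(0,0,255),1,16,4)
for n,(a,b,r,L,nr) in {'small':(390,347,25.5,73,12.5),'med':(720,365,32,89,15),'large':(645,215,42.5,113,16)}.items():
    x0=np.r_[t.ray(px(a,b),45),45]
    def cost(x):
        return sum(c.samp(c.p(sph(c,x,r))).mean() for c in(t,s))+.5*sum(c.samp(c.p(circ((x[0],x[1],x[2]+L),nr))).mean() for c in(t,s))
    x,v=fit(cost,x0,(12,12,9));print(n,x0.round(),x.round(1),v)
    ring=fit(lambda x:sum(c.samp(c.p(circ((x[0],x[1],zz),45))).mean() for c in(t,s) for zz in (8,15,20)),x[:2],(9,9));print(' ring',ring[0].round(1))
    for c in(t,s):
        for P in(sph(c,x,r),circ((x[0],x[1],x[2]+L),nr)): cv2.polylines(c.img,[(c.p(P)*16).astype(int)],True,(0,255,255),1,16,4)
cv2.imwrite('pics/to.png',cv2.resize(t.img[120:345,140:480],(800,529),interpolation=2))
cv2.imwrite('pics/so.png',cv2.resize(s.img[170:400,170:450],(728,598),interpolation=2))
E
python3 m.py
```

```text
M_med [427. 379.] [(array([428.2, 384.3]), 306), (array([423.7, 372.8]), 285), (array([423.6, 373.5]), 575)]
M_large [598.  74.] [(array([599.1,  76.6]), 319), (array([593.4,  66.8]), 318), (array([588.7,  73.1]), 538)]
M_small [671. -65.] [(array([664.1, -61. ]), 312), (array([679.9, -54.9]), 286), (array([673.8, -55.7]), 548)]
plate [503. 234.] [(array([504.2, 235.1]), 244), (array([505.5, 231.9]), 335), (array([504.8, 233.9]), 559)]
con [460. -56.] [(array([459.7, -54.6]), 186), (array([460.1, -56.7]), 130), (array([459.9, -55.2]), 313)]
small [412.   0.  45.] [352.4 -11.9  65. ] 310.7718505859375
 ring [ 3.931e+02 -2.000e-01]
med [ 392. -237.   45.] [ 387.6 -247.6   45.4] 428.7197570800781
 ring [ 394.1 -242.7]
large [545.  -0.  45.] [545.6  24.2  58.2] 358.3656005859375
 ring [575.6  45.3]
```

View pics/to.png

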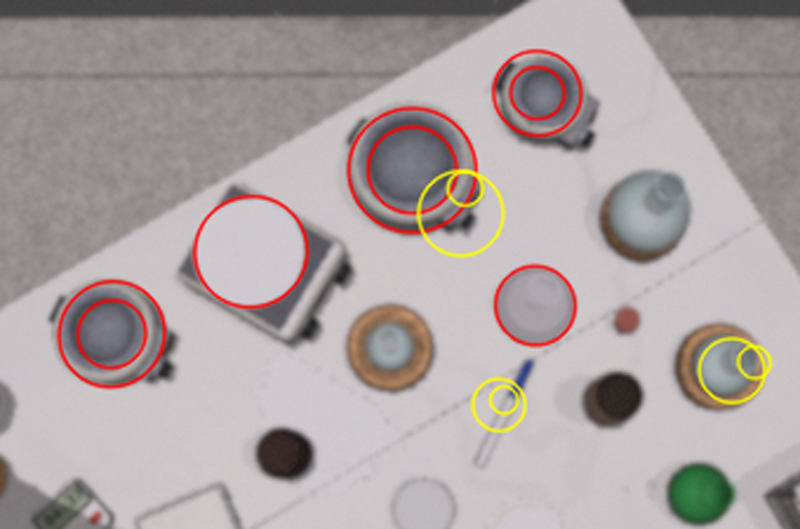

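View pics/so.png

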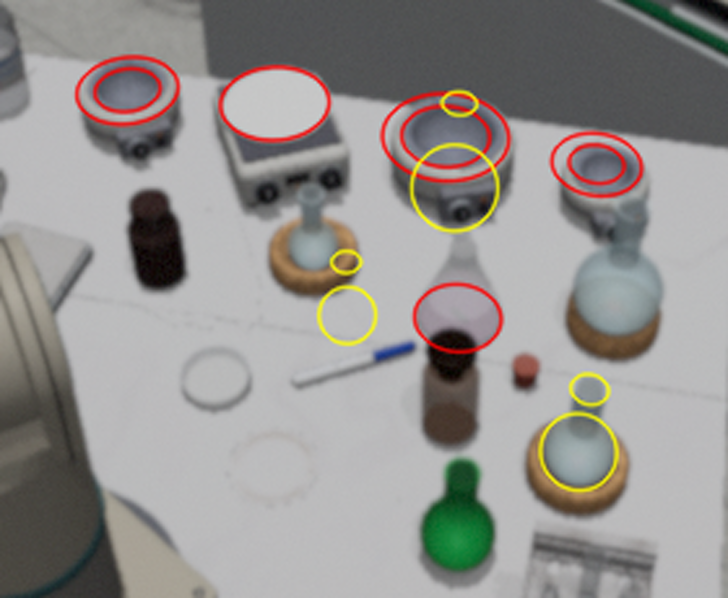

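The red plate and conical circles match the picture. The mantle circles are a few mm off because the fabric collar is wider than the opening, and the small and large flask starts failed in my ray solver. I'll refine these with a free radius.

```bash
sed -i "s/\[600,0\],method='Nelder-Mead',options=dict(/[500,100],method='Nelder-Mead',options=dict(initial_simplex=[[500,100],[700,100],[500,-200]],/" h.py
cat > m2.py <<'E'
from h import *
t,s=Cam('top'),Cam('scene')
px=lambda a,b:np.array([140+a/2.353,120+b/2.353])
def draw(P,col,c): cv2.polylines(c.img,[(c.p(P)*16).astype(int)],True,col,1,16,4)
for n,(a,b,z,ro) in {'M_med':(105,330,57,53),'M_large':(410,160,67,64),'M_small':(545,95,51,45)}.items():
    x0=t.ray(px(a,b),z)
    for cams in((t,),(s,),(t,s)):
        x,v=fit(lambda x:sum(c.samp(c.p(circ((x[0],x[1],z),x[2]))).mean() for c in cams) if abs(x[2]-ro+7)<10 else 0,np.r_[x0,ro-8],(12,12,9))
        print(n,len(cams),x.round(1),v.round())
    for c in(t,s): draw(circ((x[0],x[1],z),x[2]),(0,0,255),c)
for n,(a,b,r,L,nr) in {'small':(390,347,25.5,73,12.5),'med':(720,365,32,89,15),'large':(645,215,42.5,113,16)}.items():
    x0=np.r_[t.ray(px(a,b),45),45 if n!='large' else 55]
    cost=lambda x:sum(c.samp(c.p(sph(c,x,r))).mean()+.5*c.samp(c.p(circ((x[0],x[1],x[2]+L),nr))).mean() for c in(t,s))
    x,v=fit(cost,x0,(12,12,12));print(n,x0.round(),x.round(1),v)
    ring=[fit(lambda x:sum(c.samp(c.p(circ((x[0],x[1],13),45))).mean() for c in cc),x[:2],(9,9))[0].round(1) for cc in((t,),(s,),(t,s))];print(' ring',ring)
    for c in(t,s):
        draw(sph(c,x,r),(0,255,255),c);draw(circ((x[0],x[1],x[2]+L),nr),(0,255,255),c)
        draw(circ((*ring[2],13),45),(255,0,255),c)
cv2.imwrite('pics/to2.png',cv2.resize(t.img[120:345,140:480],(800,529),interpolation=2))
cv2.imwrite('pics/so2.png',cv2.resize(s.img[170:400,170:450],(728,598),interpolation=2))
E
python3 m2.py
```

```text
M_med 1 [422.  370.7  52.1] 188.0
M_med 1 [425.6 376.2  38.6] 176.0
M_med 2 [420.8 369.2  50.5] 338.0
M_large 1 [588.2  74.   65.3] 196.0
M_large 1 [593.8  66.8  63.3] 179.0
M_large 2 [589.3  72.8  66.1] 333.0
M_small 1 [663.6 -63.1  47.2] 225.0
M_small 1 [665.1 -70.3  43.3] 183.0
M_small 2 [663.  -63.3  46.4] 367.0
small [411.  95.  45.] [417.1  95.   33.4] 431.9859313964844
 ring [array([413.7,  95.7]), array([409.6,  87.5]), array([413.5,  93.8])]
med [ 392. -237.   45.] [ 387.7 -247.5   45.2] 429.6445617675781
 ring [array([ 393.9, -241.4]), array([ 390. , -246.9]), array([ 393.2, -243.4])]
large [ 546. -165.   55.] [ 550.2 -168.2   53.5] 483.3681640625
 ring [array([ 548.4, -167. ]), array([ 544.7, -173.3]), array([ 547.3, -170.1])]
```

View pics/to2.png

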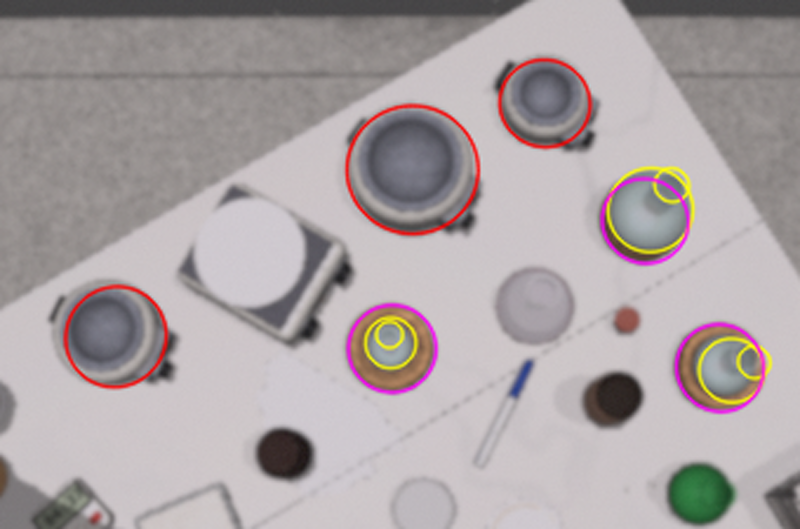

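View pics/so2.png

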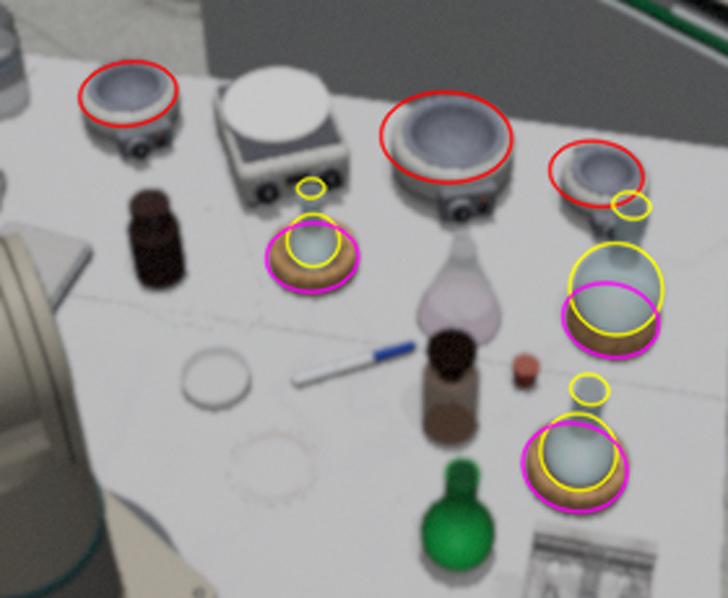

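The flask circles sit well: small (415,95,33), medium (388..393,-245,45), large (549,-168,54). The mantle fits caught the base shadow, so I'll redo those by colour segmentation. First I'll move toward the small flask.

```bash
python3 -m jog '{"claw":[1,1,1,1,1,1,1,1,1,1,1,1],"xyz":[[-0.27,-0.31,0],[-0.27,-0.31,0],[-0.27,-0.31,0],[-0.27,-0.31,0],[-0.27,-0.31,0],[-0.27,-0.31,0],[-0.27,-0.31,0],[-0.27,-0.31,0],[-0.27,-0.31,0],[-0.27,-0.31,0],[-0.27,-0.31,0],[-0.27,-0.31,0]],"twist":[[0,0,0],[0,0,0],[0,0,0],[0,0,0],[0,0,0],[0,0,0],[0,0,0],[0,0,0],[0,0,0],[0,0,0],[0,0,0],[0,0,0]]}'
cat > m3.py <<'E'
from h import *
import pickle
C=[]
for n in('top','scene'):
    im=cv2.imread(f'pics/{n}0.png');c=Cam(n);c.img=im;C.append(c)
t,s=C
M={'M_med':((427,379),57),'M_large':((598,74),67),'M_small':((671,-65),51)}
for n,(x0,z) in M.items():
    for c in C:
        u=c.p([*x0,z])[0];f=cv2.GaussianBlur(c.img.astype(np.float32),(0,0),.7)
        d=f[:,:,0]-f[:,:,2]
        h=30;x,y=u.round().astype(int);roi=d[y-h:y+h,x-h:x+h]
        _,m=cv2.threshold(np.clip(roi*4+128,0,255).astype(np.uint8),0,255,cv2.THRESH_OTSU)
        k,l,st,ce=cv2.connectedComponentsWithStats(m);i=1+st[1:,4].argmax()
        cn=max(cv2.findContours((l==i).astype(np.uint8),0,1)[0],key=len);hull=cv2.convexHull(cn)
        e=cv2.fitEllipse(hull);uv=np.array(e[0])+[x-h,y-h]
        P=c.ray(uv,z);print(n,uv.round(1),np.round(e[1],1),'mm/px',round(np.linalg.norm(c.pos-[*P,z])/c.f,2),P.round(1))
        cv2.ellipse(c.img,(tuple(uv),e[1],e[2]),(0,0,255),1)
o=[cv2.resize(t.img[125:290,150:420],(800,489),interpolation=2)]
cv2.imwrite('pics/to3.png',o[0])
s_=readout.read_state();print(s_['eef_pos'],s_['tool_rot'],s_['clock'])
E
python3 m3.py
```

```text
clock: 2.8
eef_pos: [414.0, 105.0, 231.6]
tool_rot: [3.141, 0.001, 2.684]
force: [1.1, 0.0, -0.2]
width: 85.3
gripper_force: 0.0
M_med [182.9 259.7] [34.3 35.7] mm/px 2.41 [428.  383.5]
M_med [218.4 202.1] [20.2 30.4] mm/px 2.81 [428.7 380.3]
M_large [314.1 187.7] [42.6 43.7] mm/px 2.38 [598.6  74.8]
M_large [344.  219.9] [28.1 38.6] mm/px 2.65 [600.1  72. ]
M_small [371.7 158.9] [27.9 29.1] mm/px 2.46 [674.2 -64.9]
M_small [404.6 244.6] [29.2 43. ] mm/px 2.61 [648.  -92.5]
[414.49272903 101.72536599 231.59508072] [-3.14038483e+00  1.68840488e-03  2.67623880e+00] 2.9
```

View pics/to3.png

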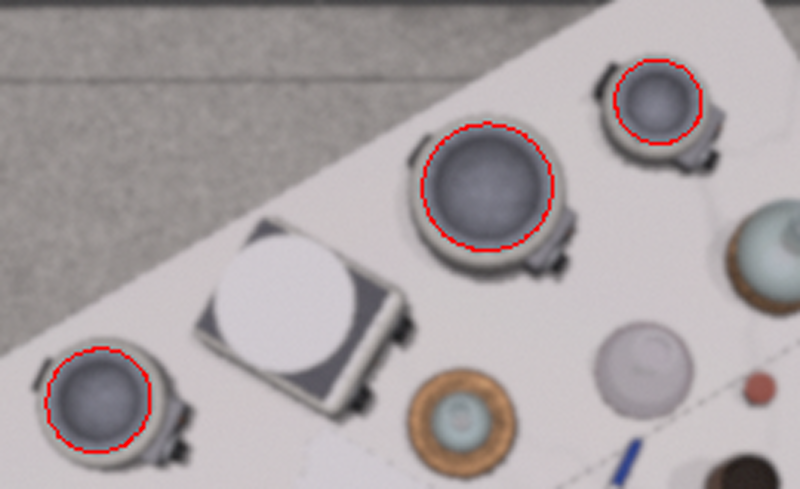

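```bash
cat > go.py <<'E'
import sys,numpy as np
from cell import readout
from scipy.spatial.transform import Rotation as R
s=readout.read_state();p=np.array(s['eef_pos']);r=R.from_euler('xyz',s['tool_rot'])
print('t',s['clock'],p.round(1),np.round(s['tool_rot'],3),'w',round(s['width'],1),'F',np.round(s['force'],1),round(s['gripper_force'],1))
for a in sys.argv[1:]:
    q=np.array([float(v) for v in a.split(',')]);print(a,'tool mm',r.inv().apply(q-p).round(1));p=q
E
python3 go.py 415,94.5,230 415,94.5,66
```

```text
t 2.9 [414.5 101.7 231.6] [-3.140e+00  2.000e-03  2.676e+00] w 85.3 F [-0.   1.2  0.2] 0.0
415,94.5,230 tool mm [-3.7 -6.2  1.6]
415,94.5,66 tool mm [  0.3   0.2 164. ]
```

```bash
python3 -m jog '{"claw":[1,1,1,1],"xyz":[[0,0,0],[0,0,0.3],[0,0,0.3],[0,0,0]],"twist":[[0,0,0],[0,0,0],[0,0,0],[0,0,0]]}'; python3 go.py 415,94.5,172 415,94.5,66
```

```text
clock: 3.4
eef_pos: [411.8, 107.1, 170.0]
tool_rot: [-3.139, -0.004, 2.686]
force: [-0.3, 1.1, 0.5]
width: 85.6
gripper_force: 0.0
t 3.4 [411.8 107.1 170. ] [-3.139 -0.004  2.686] w 85.6 F [-0.3  1.1  0.5] 0.0
415,94.5,172 tool mm [-8.4 -9.9 -2. ]
415,94.5,66 tool mm [ -0.4   0.3 106. ]
```

```bash
python3 -m jog '{"claw":[1,1,1,1,1,1,0,0,0,0],"xyz":[[-0.035,-0.05,0.1],[-0.035,-0.05,0.2],[0,0,0.25],[0,0,0.25],[0,0,0.25],[0,0,0],[0,0,0],[0,0,0],[0,0,0],[0,0,0]],"twist":[[0,0,0],[0,0,0],[0,0,0],[0,0,0],[0,0,0],[0,0,0],[0,0,0],[0,0,0],[0,0,0],[0,0,0]]}'; python3 go.py 674,-65.5,200
```

```text
clock: 4.65
eef_pos: [415.8, 94.2, 67.0]
tool_rot: [3.141, 0.001, 2.684]
force: [-0.6, 0.3, 6.8]
width: 21.4
gripper_force: 58.3
t 4.65 [415.8  94.2  67. ] [3.141e+00 1.000e-03 2.684e+00] w 21.4 F [-0.6  0.3  6.8] 58.3
674,-65.5,200 tool mm [-302.4  -29.1 -132.8]
```

```bash
python3 -m jog '{"claw":[0,0,0,0,0,0,0,0,0,0,0,0],"xyz":[[0,0,-0.1],[0,0,-0.25],[0,0,-0.35],[0,0,-0.35],[-0.2,-0.02,-0.28],[-0.4,-0.04,0],[-0.4,-0.04,0],[-0.4,-0.04,0],[-0.4,-0.04,0],[-0.4,-0.04,0],[-0.4,-0.04,0],[-0.4,-0.03,0]],"twist":[[0,0,0],[0,0,0],[0,0,0],[0,0,0],[0,0,0],[0,0,0],[0,0,0],[0,0,0],[0,0,0],[0,0,0],[0,0,0],[0,0,0]]}'; python3 -m jog '{"claw":[0,0,0],"xyz":[[-0.02,0,0.1],[0,0,0],[0,0,0]],"twist":[[0,0,0],[0,0,0],[0,0,0]]}'
python3 - <<'E'
from h import *
s=Cam('scene');cv2.imwrite('pics/a.png',cv2.resize(s.img[130:330,250:480],(690,600),interpolation=2))
E
python3 go.py 674,-65.5,100
```

```text
clock: 6.15
eef_pos: [672.1, -65.3, 199.8]
tool_rot: [-3.141, -0.001, 2.684]
force: [1.1, -0.9, -0.1]
width: 21.4
gripper_force: 58.7
clock: 6.52
eef_pos: [672.4, -64.1, 189.4]
tool_rot: [3.141, -0.002, 2.685]
force: [-0.8, 0.8, -0.3]
width: 21.4
gripper_force: 58.7
t 6.575 [672.7 -64.2 189.7] [ 3.141e+00 -1.000e-03  2.685e+00] w 21.3 F [-0.3 -0.8 -1.1] 58.7
674,-65.5,100 tool mm [-1.8 -0.6 89.7]
```

View pics/a.png

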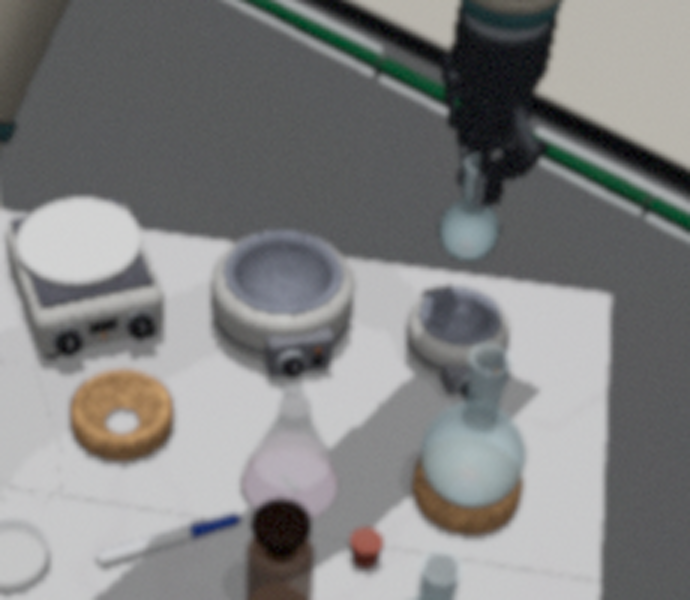

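The small flask hangs upright at crop (468,232), above its mantle bowl at (459,315). I'll lower it.

```bash
python3 -m jog '{"claw":[0,0,0,0,0,0,0,0,0],"xyz":[[-0.015,-0.005,0.3],[0,0,0.3],[0,0,0.25],[0,0,0.1],[0,0,0.03],[0,0,0.02],[0,0,0.02],[0,0,0.02],[0,0,0]],"twist":[[0,0,0],[0,0,0],[0,0,0],[0,0,0],[0,0,0],[0,0,0],[0,0,0],[0,0,0],[0,0,0]]}'; python3 go.py
```

```text
clock: 7.7
eef_pos: [676.9, -66.9, 90.4]
tool_rot: [3.139, 0.006, 2.684]
force: [-3.3, 1.3, 19.8]
width: 21.6
gripper_force: 61.0
t 7.7 [676.9 -66.9  90.4] [3.139 0.006 2.684] w 21.6 F [-3.3  1.3 19.8] 61.0
```

```bash
python3 -m jog '{"claw":[0,0],"xyz":[[0,0,-0.045],[0,0,0]],"twist":[[0,0,0],[0,0,0]]}'
cat > chk.py <<'E'
from h import *
import sys
# chk.py x,y,z,r,L,nr [dx] : overlay expected flask in both cams
x=np.array([float(v) for v in sys.argv[1].split(',')]);o=[]
for n in('top','scene'):
    c=Cam(n);b=c.img.copy()
    for P in(sph(c,x[:3],x[3]),circ((x[0],x[1],x[2]+x[4]),x[5])): cv2.polylines(b,[(c.p(P)*16).astype(int)],True,(0,255,255),1,16,4)
    u=c.p(x[:3]+[0,0,30])[0].round().astype(int);k=lambda i:cv2.resize(i[u[1]-45:u[1]+45,u[0]-60:u[0]+60],(400,300),interpolation=2)
    o.append(np.hstack([k(c.img),k(b)]))
cv2.imwrite(f'pics/{sys.argv[2]}.png',np.vstack(o))
E
python3 chk.py 674,-65.5,52,25.5,73,12.5 b; python3 go.py
```

```text
clock: 7.95
eef_pos: [675.6, -66.5, 91.2]
tool_rot: [3.14, 0.003, 2.684]
force: [0.4, -1.1, 6.3]
width: 21.6
gripper_force: 58.9
t 8.05 [675.9 -66.6  91. ] [3.140e+00 3.000e-03 2.684e+00] w 21.4 F [ 0.4 -0.   6.6] 58.9
```

View pics/b.png

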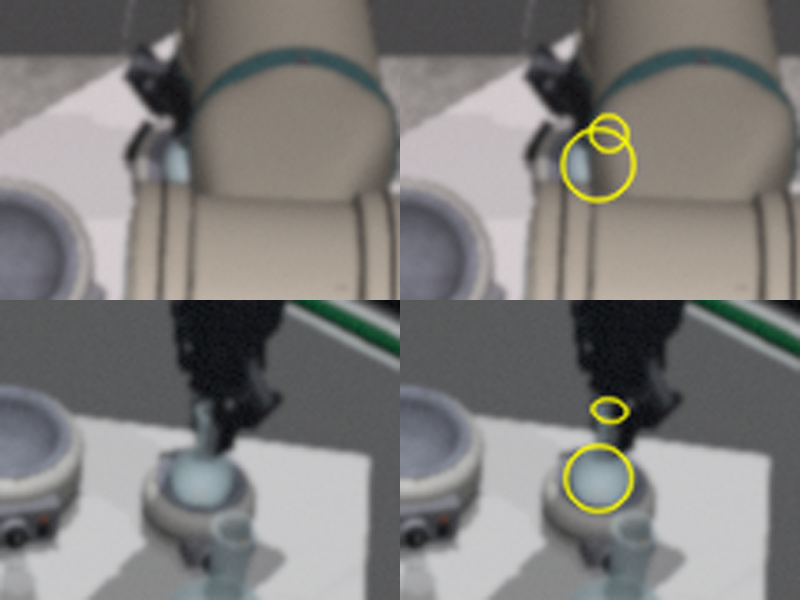

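The overlay of the expected seated pose matches the bulb: the blob centre is (202,480) and the model centre (200,478). It is seated, so I'll release and go to the large flask.

```bash
python3 -m jog '{"claw":[0.7,0.8,1,1,1,1,1,1,1,1,1,1],"xyz":[[0,0,0],[0,0,0],[0,0,0],[0,0,-0.2],[0,0,-0.4],[0,0,-0.5],[0.14,-0.3,0],[0.14,-0.3,0],[0.14,-0.3,0],[0.14,-0.3,0],[0.12,-0.28,0],[0,0,0]],"twist":[[0,0,0],[0,0,0],[0,0,0],[0,0,0],[0,0,0],[0,0,0],[0,0,0],[0,0,0],[0,0,0],[0,0,0],[0,0,0],[0,0,0]]}';python3 -m jog '{"claw":[1],"xyz":[[0,0,0]],"twist":[[0,0,0]]}'; python3 go.py 549,-169,195 549,-169,117
```

```text
clock: 9.55
eef_pos: [546.6, -171.8, 201.4]
tool_rot: [-3.14, 0.001, 2.679]
force: [0.3, 0.7, -0.5]
width: 85.2
gripper_force: 0.0
clock: 9.68
eef_pos: [549.2, -168.6, 200.9]
tool_rot: [3.14, 0.002, 2.684]
force: [0.4, 0.5, 0.6]
width: 85.4
gripper_force: 0.0
t 9.675 [ 549.2 -168.6  200.9] [3.140e+00 2.000e-03 2.684e+00] w 85.4 F [0.4 0.5 0.6] 0.0
549,-169,195 tool mm [ 0.1 -0.5  5.9]
549,-169,117 tool mm [ 0.1 -0.1 78. ]
```

```bash
python3 -m jog '{"claw":[1,1,1,1,1,0,0,0,0,0],"xyz":[[0,0,0.2],[0,0,0.25],[0,0,0.25],[0,0,0.14],[0,0,0],[0,0,0],[0,0,0],[0,0,0],[0,0,0],[0,0,0]],"twist":[[0,0,0],[0,0,0],[0,0,0],[0,0,0],[0,0,0],[0,0,0],[0,0,0],[0,0,0],[0,0,0],[0,0,0]]}'; python3 -m jog '{"claw":[0,0,0],"xyz":[[0,0,-0.08],[0,0,-0.1],[0,0,0]],"twist":[[0,0,0],[0,0,0],[0,0,0]]}'; python3 go.py 549,-169,215 599.3,73.5,215
```

```text
clock: 10.92
eef_pos: [548.8, -168.9, 116.5]
tool_rot: [3.141, 0.001, 2.684]
force: [-1.1, 1.4, 5.6]
width: 29.0
gripper_force: 59.2
clock: 11.3
eef_pos: [548.6, -169.6, 134.7]
tool_rot: [3.142, 0.002, 2.684]
force: [-0.4, 0.3, -1.4]
width: 28.8
gripper_force: 59.1
t 11.3 [ 548.6 -169.6  134.7] [3.142e+00 2.000e-03 2.684e+00] w 28.8 F [-0.4  0.3 -1.4] 59.1
549,-169,215 tool mm [ -0.2   0.7 -80.3]
599.3,73.5,215 tool mm [ 6.210e+01  2.397e+02 -1.000e-01]
```

```bash
python3 -m jog '{"claw":[0,0,0,0,0,0,0,0,0,0,0,0],"xyz":[[0,0,-0.25],[0,0,-0.3],[0.05,0.2,-0.25],[0.09,0.33,0],[0.09,0.35,0],[0.09,0.35,0],[0.09,0.35,0],[0.09,0.35,0],[0.08,0.3,0],[0.04,0.17,0],[0,0,0],[0,0,0]],"twist":[[0,0,0],[0,0,0],[0,0,0],[0,0,0],[0,0,0],[0,0,0],[0,0,0],[0,0,0],[0,0,0],[0,0,0],[0,0,0],[0,0,0]]}'; python3 go.py 599.3,73.5,137
```

```text
clock: 12.8
eef_pos: [598.3, 71.3, 213.7]
tool_rot: [-3.14, 0.0, 2.682]
force: [0.7, -0.1, -1.2]
width: 28.8
gripper_force: 59.3
t 12.8 [598.3  71.3 213.7] [-3.14   0.     2.682] w 28.8 F [ 0.7 -0.1 -1.2] 59.3
599.3,73.5,137 tool mm [ 0.1  2.5 76.7]
```

```bash
python3 -m jog '{"claw":[0,0,0,0,0,0,0,0],"xyz":[[-0.005,0.02,0.3],[0,0,0.3],[0,0,0.12],[0,0,0.04],[0,0,0.02],[0,0,0.02],[0,0,0.02],[0,0,0]],"twist":[[0,0,0],[0,0,0],[0,0,0],[0,0,0],[0,0,0],[0,0,0],[0,0,0],[0,0,0]]}'
```

```text
clock: 13.8
eef_pos: [600.5, 74.8, 135.1]
tool_rot: [3.14, 0.002, 2.684]
force: [-5.3, -1.5, 15.9]
width: 28.9
gripper_force: 61.3
```

```bash
python3 -m jog '{"claw":[0,0],"xyz":[[0,0,-0.03],[0,0,0]],"twist":[[0,0,0],[0,0,0]]}'; python3 chk.py 600,73.5,70,42.5,113,16 c; python3 go.py
```

```text
clock: 14.05
eef_pos: [600.3, 75.2, 135.5]
tool_rot: [3.141, 0.001, 2.684]
force: [-0.8, 0.3, -0.8]
width: 28.4
gripper_force: 59.6
t 14.15 [600.3  75.1 135.3] [3.141e+00 1.000e-03 2.684e+00] w 28.4 F [-1.  -1.2  4.2] 59.8
```

View pics/c.png

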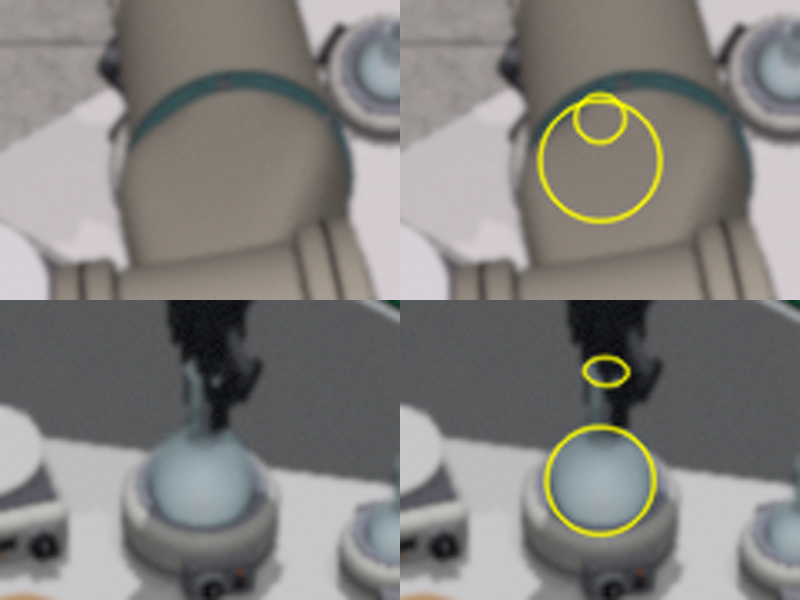

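The large bulb matches the seated model: centre (202,478) against (200,480). I'll release and go to the conical flask.

```bash
python3 -m jog '{"claw":[0.7,0.8,1,1,1,1,1,1,1,1,1,1],"xyz":[[0,0,0],[0,0,0],[0,0,0],[0,0,-0.15],[0,0,-0.35],[0,0,-0.25],[0.13,-0.34,0],[0.14,-0.36,0],[0.14,-0.36,0.1],[0.14,-0.36,0.2],[0.13,-0.37,0.2],[0,0,0]],"twist":[[0,0,0],[0,0,0],[0,0,0],[0,0,0],[0,0,0],[0,0,0],[0,0,0],[0,0,0],[0,0,0],[0,0,0],[0,0,0],[0,0,0]]}';python3 -m jog '{"claw":[1],"xyz":[[0,0,0]],"twist":[[0,0,0]]}'; python3 go.py 460,-55.5,160 460,-55.5,80
python3 - <<'E'
from h import *
c=Cam('top')
for z in(100,112):print(c.ray([140+617/2.353,120+395/2.353],z))
E
```

```text
clock: 15.65
eef_pos: [456.8, -57.7, 159.6]
tool_rot: [-3.139, -0.003, 2.679]
force: [-0.0, 0.7, -0.2]
width: 85.4
gripper_force: 0.0
clock: 15.78
eef_pos: [461.2, -55.2, 160.7]
tool_rot: [3.14, 0.002, 2.684]
force: [0.3, -0.2, 1.1]
width: 85.6
gripper_force: 0.0
t 15.775 [461.2 -55.2 160.7] [3.140e+00 2.000e-03 2.684e+00] w 85.6 F [ 0.3 -0.2  1.1] 0.0
460,-55.5,160 tool mm [ 1.  -0.8  0.7]
460,-55.5,80 tool mm [ 0.2 -0.1 80. ]
[ 358.83329227 -123.89995081]
[ 358.00857177 -122.04440755]
```

```bash
python3 -m jog '{"claw":[1,1,1,1,1,0,0,0,0,0],"xyz":[[0.01,0,0.25],[0,0,0.25],[0,0,0.2],[0,0,0.1],[0,0,0],[0,0,0],[0,0,0],[0,0,0],[0,0,0],[0,0,0]],"twist":[[0,0,0],[0,0,0],[0,0,0],[0,0,0],[0,0,0],[0,0,0],[0,0,0],[0,0,0],[0,0,0],[0,0,0]]}'; python3 -m jog '{"claw":[0,0,0,0],"xyz":[[0,0,-0.08],[0,0,-0.1],[0,0,-0.1],[0,0,0]],"twist":[[0,0,0],[0,0,0],[0,0,0],[0,0,0]]}'; python3 go.py 460,-55.5,190 504.8,233.9,190
python3 - <<'E'
from h import *
c=Cam('scene');cv2.imwrite('pics/d.png',cv2.resize(c.img[190:320,260:430],(680,520),interpolation=2))
E
```

```text
clock: 17.08
eef_pos: [459.3, -55.0, 80.6]
tool_rot: [3.141, 0.001, 2.684]
force: [0.2, 0.4, 6.3]
width: 30.2
gripper_force: 58.2
clock: 17.58
eef_pos: [459.6, -55.0, 108.8]
tool_rot: [3.141, 0.002, 2.684]
force: [0.1, 1.1, -2.5]
width: 30.1
gripper_force: 58.9
t 17.575 [459.6 -55.  108.8] [3.141e+00 2.000e-03 2.684e+00] w 30.1 F [ 0.1  1.1 -2.5] 58.9
460,-55.5,190 tool mm [ -0.7  -0.2 -81.2]
504.8,233.9,190 tool mm [8.770e+01 2.794e+02 1.000e-01]
```

View pics/d.png

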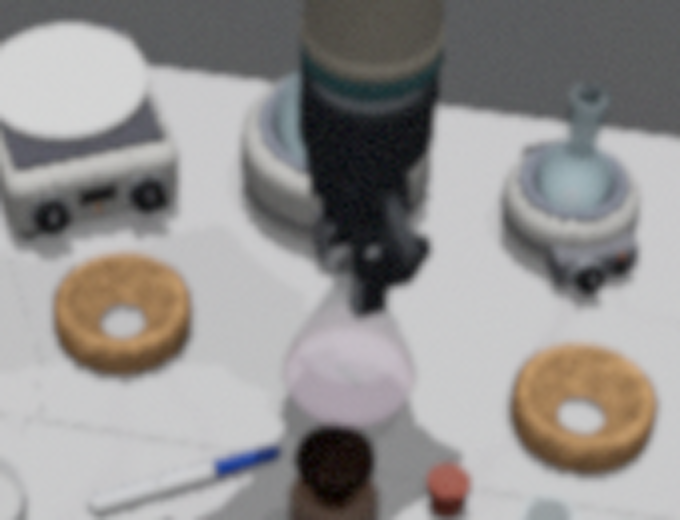

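The conical flask is held upright at crop (350,365), and the small flask stands in its mantle at (575,180). I'll carry it to the hotplate.

```bash
python3 -m jog '{"claw":[0,0,0,0,0,0,0,0,0,0,0,0],"xyz":[[0,0,-0.25],[0,0,-0.3],[0.06,0.2,-0.25],[0.1,0.33,0],[0.11,0.35,0],[0.11,0.35,0],[0.11,0.35,0],[0.11,0.35,0],[0.11,0.35,0],[0.1,0.32,0],[0.06,0.2,0],[0,0,0]],"twist":[[0,0,0],[0,0,0],[0,0,0],[0,0,0],[0,0,0],[0,0,0],[0,0,0],[0,0,0],[0,0,0],[0,0,0],[0,0,0],[0,0,0]]}'; python3 -m jog '{"claw":[0],"xyz":[[0,0,0]],"twist":[[0,0,0]]}'; python3 go.py 505,233.7,150.6
```

```text
clock: 19.12
eef_pos: [504.3, 235.9, 187.3]
tool_rot: [-3.141, -0.001, 2.686]
force: [-0.1, 0.1, -2.2]
width: 30.0
gripper_force: 59.4
clock: 19.25
eef_pos: [504.4, 232.7, 187.5]
tool_rot: [-3.14, -0.0, 2.682]
force: [-0.7, -0.7, -1.6]
width: 30.4
gripper_force: 59.4
t 19.25 [504.4 232.7 187.5] [-3.14  -0.     2.682] w 30.4 F [-0.7 -0.7 -1.6] 59.4
505,233.7,150.6 tool mm [-0.1  1.3 36.9]
```

```bash
python3 -m jog '{"claw":[0,0,0,0,0,0,0],"xyz":[[0,0,0.15],[0,0,0.13],[0,0,0.05],[0,0,0.02],[0,0,0.01],[0,0,0.01],[0,0,0]],"twist":[[0,0,0],[0,0,0],[0,0,0],[0,0,0],[0,0,0],[0,0,0],[0,0,0]]}'
```

```text
clock: 20.12
eef_pos: [504.7, 234.7, 151.0]
tool_rot: [3.141, 0.0, 2.684]
force: [0.2, -0.2, -2.1]
width: 30.2
gripper_force: 59.4
```

```bash
python3 -m jog '{"claw":[0,0,0,0],"xyz":[[0,0,0.01],[0,0,0.01],[0,0,0],[0,0,0]],"twist":[[0,0,0],[0,0,0],[0,0,0],[0,0,0]]}'; python3 go.py
```

```text
clock: 20.62
eef_pos: [505.0, 235.3, 150.6]
tool_rot: [3.14, 0.001, 2.684]
force: [-3.1, 0.1, 11.0]
width: 29.9
gripper_force: 60.8
t 20.625 [505.  235.3 150.6] [3.140e+00 1.000e-03 2.684e+00] w 29.9 F [-3.1  0.1 11. ] 60.8
```

```bash
python3 -m jog '{"claw":[0.7,0.8,1,1,1,1,1],"xyz":[[0,0,0],[0,0,0],[0,0,0],[0,0,0],[0,0,-0.15],[0,0,-0.3],[0,0,-0.3]],"twist":[[0,0,0],[0,0,0],[0,0,0],[0,0,0],[0,0,0],[0,0,0],[0,0,0]]}';python3 -m jog '{"claw":[1,1,1,1,1,1,1,1,1,1,1,1],"xyz":[[-0.07,-0.3,0],[-0.1,-0.45,0],[-0.1,-0.45,0],[-0.1,-0.45,0],[-0.1,-0.45,0],[-0.1,-0.45,0],[-0.1,-0.45,0],[-0.1,-0.45,0],[-0.1,-0.45,0.2],[-0.1,-0.45,0.25],[-0.1,-0.45,0.2],[-0.03,-0.02,0]],"twist":[[0,0,0],[0,0,0],[0,0,0],[0,0,0],[0,0,0],[0,0,0],[0,0,0],[0,0,0],[0,0,0],[0,0,0],[0,0,0],[0,0,0]]}'; python3 -m jog '{"claw":[1],"xyz":[[0,0,0]],"twist":[[0,0,0]]}'; python3 go.py 390.5,-245.5,160 390.5,-245.5,90
```

```text
clock: 21.5
eef_pos: [504.7, 234.6, 225.5]
tool_rot: [3.141, 0.0, 2.684]
force: [0.1, -0.2, 0.5]
width: 85.2
gripper_force: 0.0
clock: 23.0
eef_pos: [388.3, -249.9, 158.5]
tool_rot: [-3.14, -0.001, 2.677]
force: [0.0, 0.0, 0.2]
width: 85.1
gripper_force: 0.0
clock: 23.12
eef_pos: [390.9, -246.3, 159.4]
tool_rot: [3.141, 0.001, 2.683]
force: [0.4, 0.5, 1.5]
width: 85.4
gripper_force: 0.0
t 23.125 [ 390.9 -246.3  159.4] [3.141e+00 1.000e-03 2.683e+00] w 85.4 F [0.4 0.5 1.5] 0.0
390.5,-245.5,160 tool mm [ 0.7  0.6 -0.6]
390.5,-245.5,90 tool mm [ 0.1 -0.  70. ]
```

```bash
python3 -m jog '{"claw":[1,1,1,1,1,0,0,0,0,0],"xyz":[[0,0,0.25],[0,0,0.25],[0,0,0.15],[0,0,0.05],[0,0,0],[0,0,0],[0,0,0],[0,0,0],[0,0,0],[0,0,0]],"twist":[[0,0,0],[0,0,0],[0,0,0],[0,0,0],[0,0,0],[0,0,0],[0,0,0],[0,0,0],[0,0,0],[0,0,0]]}'; python3 -m jog '{"claw":[0,0,0,0],"xyz":[[0,0,-0.08],[0,0,-0.1],[0,0,-0.1],[0,0,0]],"twist":[[0,0,0],[0,0,0],[0,0,0],[0,0,0]]}'; python3 go.py 390.5,-245.5,220 428.5,381.5,220
```

```text
clock: 24.38
eef_pos: [391.0, -245.4, 89.2]
tool_rot: [3.14, 0.0, 2.685]
force: [1.0, 4.1, 5.0]
width: 26.7
gripper_force: 58.4
clock: 24.88
eef_pos: [390.8, -246.8, 117.8]
tool_rot: [-3.141, 0.002, 2.684]
force: [0.1, -0.4, -0.4]
width: 26.8
gripper_force: 58.6
t 24.875 [ 390.8 -246.8  117.8] [-3.141e+00  2.000e-03  2.684e+00] w 26.8 F [ 0.1 -0.4 -0.4] 58.6
390.5,-245.5,220 tool mm [   0.6    1.1 -102.2]
428.5,381.5,220 tool mm [243.2 579.2  -0.7]
```

```bash
python3 -m jog '{"claw":[0,0,0,0,0,0,0,0,0,0,0,0],"xyz":[[0,0,-0.3],[0,0,-0.4],[0,0,-0.4],[0.1,0.3,-0.12],[0.12,0.4,0],[0.13,0.4,0],[0.13,0.4,0],[0.13,0.4,0],[0.13,0.4,0],[0.13,0.45,0],[0.16,0.35,0],[0.2,0.35,0]],"twist":[[0,0,0],[0,0,0],[0,0,0],[0,0,0],[0,0,0],[0,0,0],[0,0,0],[0,0,0],[0,0,0],[0,0,0],[0,0,0],[0,0,0]]}'; python3 -m jog '{"claw":[0,0,0,0,0,0,0,0,0],"xyz":[[0.2,0.35,0],[0.2,0.35,0],[0.2,0.35,0],[0.2,0.35,0],[0.2,0.35,0],[0.15,0.35,0],[0.06,0.18,0],[0,0,0],[0,0,0]],"twist":[[0,0,0],[0,0,0],[0,0,0],[0,0,0],[0,0,0],[0,0,0],[0,0,0],[0,0,0],[0,0,0]]}';python3 go.py 429,381.5,115
```

```text
clock: 26.38
eef_pos: [432.3, 118.7, 238.6]
tool_rot: [-3.141, 0.0, 2.684]
force: [0.3, -0.2, -0.4]
width: 27.0
gripper_force: 58.9
clock: 27.5
eef_pos: [424.6, 373.8, 238.4]
tool_rot: [-3.14, 0.0, 2.683]
force: [0.0, 0.1, -1.6]
width: 26.8
gripper_force: 58.8
t 27.5 [424.6 373.8 238.4] [-3.14   0.     2.683] w 26.8 F [ 0.   0.1 -1.6] 58.8
429,381.5,115 tool mm [ -0.6   9.1 123.4]
```

```bash
python3 -m jog '{"claw":[0,0,0,0,0,0,0,0,0,0,0,0],"xyz":[[0,0.09,0.1],[0,0,0.35],[0,0,0.35],[0,0,0.3],[0,0,0.15],[0,0,0.04],[0,0,0.02],[0,0,0.02],[0,0,0.02],[0,0,0],[0,0,0],[0,0,0]],"twist":[[0,0,0],[0,0,0],[0,0,0],[0,0,0],[0,0,0],[0,0,0],[0,0,0],[0,0,0],[0,0,0],[0,0,0],[0,0,0],[0,0,0]]}'; python3 go.py 429,381.5,105
```

```text
clock: 29.0
eef_pos: [427.7, 384.4, 108.7]
tool_rot: [3.14, -0.001, 2.684]
force: [-10.0, -4.2, 32.3]
width: 26.8
gripper_force: 62.8
t 29.0 [427.7 384.4 108.7] [ 3.140e+00 -1.000e-03  2.684e+00] w 26.8 F [-10.   -4.2  32.3] 62.8
429,381.5,105 tool mm [-2.4 -2.   3.7]
```

```bash
python3 -m jog '{"claw":[0,0,0],"xyz":[[0,0,-0.05],[0,0,0],[0,0,0]],"twist":[[0,0,0],[0,0,0],[0,0,0]]}'; python3 chk.py 428.5,382,59,32,89,15 e; python3 go.py
```

```text
clock: 29.38
eef_pos: [429.1, 384.3, 110.2]
tool_rot: [3.14, 0.0, 2.684]
force: [-4.1, -1.5, 11.8]
width: 26.8
gripper_force: 60.3
t 29.475 [429.  384.3 110.2] [3.14  0.    2.684] w 26.5 F [-3.  -1.2 12.5] 60.3
```

View pics/e.png

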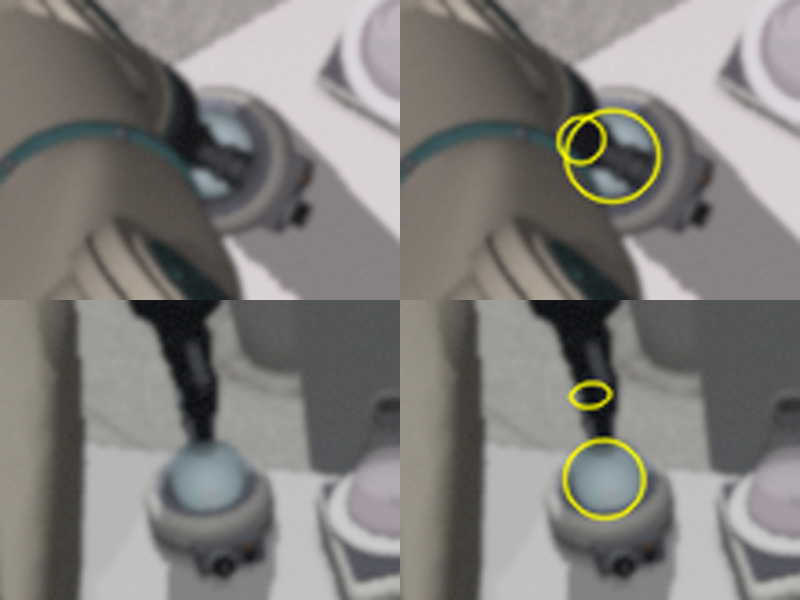

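The scene view matches the seated model: bulb centre (207,478) against (205,480). I'll ease the residual force, release, retreat and inspect everything.

```bash
python3 -m jog '{"claw":[0,0,0.7,0.8,1,1,1,1,1,1,1],"xyz":[[0.01,-0.015,-0.01],[0,0,0],[0,0,0],[0,0,0],[0,0,0],[0,0,0],[0,0,-0.15],[0,0,-0.3],[0,0,-0.4],[0,0,-0.3],[0,0,0]],"twist":[[0,0,0],[0,0,0],[0,0,0],[0,0,0],[0,0,0],[0,0,0],[0,0,0],[0,0,0],[0,0,0],[0,0,0],[0,0,0]]}'; python3 -m jog '{"claw":[1,1,1,1,1,1,1,1],"xyz":[[0.3,0.45,0],[0.3,0.45,0],[0.3,0.45,0],[0.3,0.45,0],[0.3,0.45,0],[0.1,0.3,0],[0,0,0],[0,0,0]],"twist":[[0,0,0],[0,0,0],[0,0,0],[0,0,0],[0,0,0],[0,0,0],[0,0,0],[0,0,0]]}'; python3 go.py
cat > fin.py <<'E'
from h import *
t,s=Cam('top'),Cam('scene')
for n,x,r,L,nr in(('s',(675,-66,52),25.5,73,12.5),('m',(428.5,382,59),32,89,15),('l',(599.5,73.5,70),42.5,113,16)):
    x=np.array(x)
    for c in(t,s):
        for P in(sph(c,x,r),circ((x[0],x[1],x[2]+L),nr)): cv2.polylines(c.img,[(c.p(P)*16).astype(int)],True,(0,255,255),1,16,4)
for c in(t,s):
    for P in(circ((504.8,233.9,70),41.5),circ((504.8,233.9,176),17.5)): cv2.polylines(c.img,[(c.p(P)*16).astype(int)],True,(0,0,255),1,16,4)
cv2.imwrite('pics/f.png',cv2.resize(t.img[115:290,140:420],(800,500),interpolation=2))
cv2.imwrite('pics/g.png',cv2.resize(s.img[150:300,170:440],(800,444),interpolation=2))
E
python3 fin.py
```

```text
clock: 30.85
eef_pos: [428.5, 384.0, 228.4]
tool_rot: [3.135, 0.002, 2.684]
force: [0.7, -0.2, -0.6]
width: 85.5
gripper_force: 0.0
clock: 31.85
eef_pos: [396.6, 680.7, 223.9]
tool_rot: [-3.139, 0.001, 2.683]
force: [-0.4, -0.7, -0.2]
width: 85.1
gripper_force: 0.0
t 31.85 [396.6 680.7 223.9] [-3.139e+00  1.000e-03  2.683e+00] w 85.1 F [-0.4 -0.7 -0.2] 0.0
```

View pics/f.png

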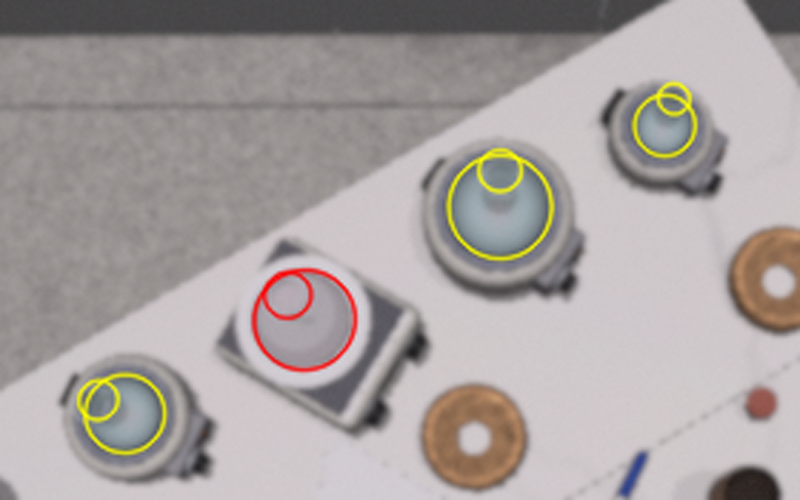

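View pics/g.png

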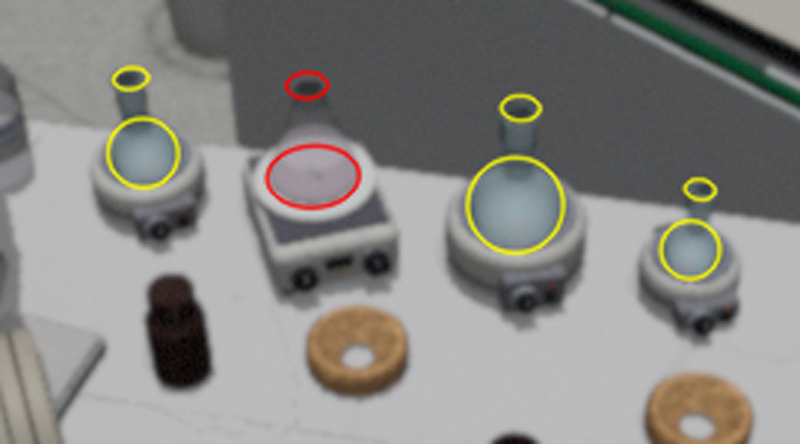

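All four flasks line up with their expected final poses in both views. In the top view, the bulbs are at (125,413), (500,207) and (665,125), and the conical flask is centred on the plate at (304,320).

```bash
python3 -c "
from cell import order
print(order.finish_job())"
```

```text
the job is handed in; nothing more can be done
None
```

The job is handed in: all three round flasks are seated in their matching mantles and the conical flask stands centred on the hotplate; both camera views agreed with the target poses, at about 32 s of the 118 s allowed, but no verdict was returned.

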